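# Drain a soaked air stone

## Task

First start the drain timer: press the plunger on its top right down to its stop, then let it come back up. Then pick up the spring tongs, close their tips on the tall cylindrical air stone standing in the soak tray, and lift it to about 12 cm above the bench (touch the stone only with the tongs, never with the gripper). Finish while holding it there, steady in the tongs, and leave everything else where it is.

Things in the scene. Friction and masses are not known exactly. Their poses are not given: they have to be found in the camera images.
- timer: drain timer fixed to the bench: white box 80 (x) x 100 (y) x 50 mm high with a dial on its front and a steel collar 44 mm across, up to z = 58 mm, on its top; a plunger stands in the middle. Origin: centre of its underside, z up
- plunger_top (a point): centre of the top face of the timer's plunger: a steel mushroom head 34 mm across and 8 mm thick; this face is 80 mm above the bench when up, 70 mm when fully down; it moves with the plunger
- plunger (a joint): plunger travel in m: 0 up, 0.010 fully down at the stop; its spring needs about 2 N to start and 5.6 N at the stop, and pushes it back up when let go
- tongs: steel spring tongs with two black plastic grips, 220 mm long, 105 g, lying flat (blades on edge). Origin: level with the underside, midway between the grips, near the centre of mass; x to the tips, y to the left blade, z up. Tail pivot at x = -90 mm; grips from x = -36 to 36 mm, 26 mm high, 54 mm over their outer faces when open; tips end at x = 115 mm
- tong_left: left blade (+y side of the tongs); origin at its pivot at the tail, underside, 10 mm left of the middle; z up. Both blades move alike. Gripping across both grips squeezes the tongs: 54 mm over the grips = open, about 40 mm = tips on the 28 mm stone. Each grip pushes back with 8 N when open (2 to 5 mm of squeeze already holds the tongs for carrying), 11 N at 40 mm
- tong_right: right blade (-y side); origin at its pivot at the tail, underside, 10 mm right of the middle; z up. With nothing between them the tips close to nearly touching, at about 27 mm over the grips
- tip_left (a point): middle of the inner face of the left tip, 100 mm ahead of the tongs' origin, 12 mm above the underside; this flat face is 30 mm long and 24 mm high, the tip 3 mm thick (66 mm over both tips when open); moves with the blade
- tip_right (a point): the same point of the right tip; the distance between the two is the tip gap, 58 mm when open
- tray: black shallow soak tray fixed to the bench: 130 mm (x) x 250 mm (y), floor 6 mm above the bench, rim 12 mm above the bench. Origin: centre of its underside, z up. Two stones stand on its floor about 110 mm apart along its y, in either order
- stone: the air stone to lift: the tall grey one, an upright cylinder 28 mm across and 46 mm high (plus a thin white nipple 13 mm high on top), about 45 g. Origin: centre of its underside, z up
- disc_stone: the other air stone, a flat grey disc 46 mm across and 16 mm high (8 mm nipple on top), stays in the tray. Origin: centre of its underside
- cup: red plastic cup 68 mm across, 62 mm high, beyond the tray on the left. Origin: underside centre
- jar: glass jar 56 mm across, 60 mm high, far right. Origin: underside centre
- bottle: white bottle 60 mm across, 150 mm high, far left. Origin: underside centre
- dark_bottle: black bottle 56 mm across, 130 mm high, far right. Origin: underside centre
- net_pot: small black pot 60 mm across, 45 mm high, far left. Origin: underside centre
- syringe: white dosing syringe about 120 mm long and 18 mm high lying beyond the tray. Origin: underside, middle of the barrel
Not all that is in view belongs to the job. Several things have the shape of the tongs; the one meant has the colours described above.

How it is judged:
By the outcome, as a careful person would: the job done as asked, in the order asked, and still so for the second after the job is handed in, while the arm keeps its last pose, push and grip.
It also fails if it takes over 67 s, if anything falls off the work surface, if the arm or the gripper's body presses on something with over 40 N, if the wrist force passes 120 N, or if a joint passes its speed limit or range.

## Robot

A 7-joint arm with a two-finger parallel gripper is mounted at the origin on the work surface. World frame = base frame: x ahead of the robot, y to its left, z up, the work surface at z = 0. Lengths are in m, angles in rad, forces in N, time in s.
With the tool pointing down it reaches from about 0.425 to 0.875 m from the base axis. Payload 8.4 kg.
Tool frame: the origin (TCP) lies midway between the tips of the shut fingers; the grasp point (between the pads) lies 19 mm behind it; x points along the fingers, y is the direction in which the jaws open and shut, and the axes are right-handed (so a half turn about x gives the same grasp; the last joint's range is limited). The gripper opens to 87 mm and grips with 3 to 60 N. Pads are 19 mm wide; open, the fingers measure 117 mm over their backs; the gripper's body (75 mm by 190 mm) begins 51 mm behind the grasp point.
Start: joints at [-1.359, 0.333, 0.04, 1.465, -0.013, 1.343, -0.059], TCP at [0.199, 0.619, 0.223] pointing down, gripper open.
Joint ranges: [-2.58, 2.58], [-0.38, 2.09], [-1.3, 1.39], [0.25, 2.4], [-1.5, 4.64], [0.08, 2.09], [-2.65, 2.65]. Speed limits (rad/s): [2.22, 2.22, 2.79, 2.79, 3.14, 3.14, 3.14].

## Interface

Orientations are given as a unit quaternion [w, x, y, z].
In Python, from station import * gives the robot as it stands. The module is installed in compiled form; this text tells all that it offers.
- The arm moves only by the tool drive_tool, never from a script. Its argument "targets" is one flat list of numbers, 7 for each row, row after row: the shift along the tool's x, y, z in m, then the turn, a rotation vector about the tool's x, y, z in rad, then the finger opening in m, from 0 to 0.087. In form: [dx, dy, dz, wx, wy, wz, hand, dx, dy, dz, wx, wy, wz, hand, ...]. A call has 1 to 5 rows; each row shifts and turns the commanded pose from where the row before left it, along the tool's axes as they then stand; what a row does not reach is not made up. A row lasts 1/8 s, in which the tool goes at most 62.5 mm and 10.7 degrees, less where a joint would pass 70% of its speed; a pose out of reach is approached as far as the arm can. A call with a gripper value outside its range is refused whole. The fingers move at their own pace and stop on an object; "squeeze" is the grip in N (left out, the last holds). Time passes only in rows, so rows that do not move let the fingers close. It gives the time, the measured TCP pose, the force and the opening at its end, in the units of the state.
- read_state(): the state, without advancing time (a new reading comes with each control period).
- grab_frame(name): name is "scene" or "top" or "wrist"; returns a dict with "frame" (384x512x3 uint8, red, green, blue), "range_z" (384x512 float32, m along the optical axis (not along the pixel's ray), 0 where there is no reading), "fov_y" (degrees; the focal length in pixels is half the picture's height over the tangent of half this angle, whatever the lens; pixels are square), "cx", "cy" (the principal point, pixels), "xyz" and "rotation" of the camera in the world; the wrist camera has in their place "hand_eye" (4x4, takes a point from camera to tool coordinates, whose origin is the TCP and whose axes are the tool frame's). Camera axes: x right, y up, looking along -z (the intrinsics and any distortion apply to the point x, -y, -z); pixel columns grow to the right and rows downward; lengths in m; the calibration is good to about 2 mm. A picture is of the moment at which its call begins: read the wrist's pose just before it.
- close_job(): hands the job in, once; it reports no verdict.
Trained networks look in a picture, given as the dict that the camera call returned (one of the last four; its "shot" number tells which), for a name from the list of things; names that differ only in an ending like _2 or _b are one class to them, and where a whole thing is asked for, a point or a joint stands for the part that bears it (a point fixed in the world has none). Each returns a list of dicts, best first, with "confidence" (0 to 1); they miss things now and then, are a little off and sometimes report something else, mostly with a low value. They report only what shows in the picture. A call takes as long as a camera call. They do not tell look-alikes from the thing itself.
- masks_of(label, picture): "pixels" (384x512 bool, what is visible of it) and "position" ([column, row] in pixels, amid what is visible of it).
The state is a dict: "clock": time; "q": joint angles; "dq": joint speeds; "tau": joint torques, N m; "eef_pos": TCP position; "eef_rot": TCP orientation; "wrist_force": force on the tool from outside, world axes, zero at the start; "ft_torque": the same for the moment, N m; "finger_gap": finger opening in m.
Only numpy, scipy, OpenCV 4.12 (cv2) and the standard library are available. Lean on these libraries where they do the work, as an engineer would, in place of code of your own. Each camera call takes 0.05 s, during which the arm holds its last target. There are 200 camera calls.

## Working session

There is one attempt and no reset: what is moved stays moved. The work goes in short steps, Python scripts to look and compute and a tool call to move; the robot and the scene stay as the last step left them, time stands still between calls to the robot, and variables do not carry over. Pictures are saved under pics/ and viewed, about 8 in all and at most 12, crops included, and the job is handed in when it is done.

Besides the shell and the picture viewer there is one more tool, called after "Emit:" as name(argument=value, ...) on one line, values as JSON. drive_tool: Moves the arm, as the interface text tells. Its arguments: {"type":"object","properties":{"targets":{"type":"array"},"squeeze":{"type":"number"}},"required":["targets"]}

```bash
mkdir -p pics; cat > h.py <<'E'
from station import *
import numpy as np, cv2
from scipy.spatial.transform import Rotation as R
def K(p): 
    return 192/np.tan(np.radians(p["fov_y"])/2)
def rot(q): return R.from_quat([q[1],q[2],q[3],q[0]]).as_matrix()
def pose(p,s=None):
    if "hand_eye" in p:
        T=np.eye(4);T[:3,:3]=rot(s["eef_rot"]);T[:3,3]=s["eef_pos"];return T@np.array(p["hand_eye"])
    T=np.eye(4);r=np.array(p["rotation"]);T[:3,:3]=r if r.shape==(3,3) else rot(r);T[:3,3]=p["xyz"];return T
def cloud(p,s=None):
    f=K(p);v,u=np.mgrid[0:384,0:512];z=p["range_z"]
    c=np.stack([(u-p["cx"])/f*z,-(v-p["cy"])/f*z,-z],-1)
    T=pose(p,s);w=c@T[:3,:3].T+T[:3,3];w[z==0]=np.nan;return w
def save(n,im,): cv2.imwrite("pics/"+n+".png",im[...,::-1])
E
python3 - <<'E'
from h import *
s=read_state();print(s)
ims=[]
for n in("scene","top"):
    p=grab_frame(n);print({k:v for k,v in p.items() if k not in("frame","range_z")})
    ims.append(p["frame"]);w=cloud(p)
    for l in("timer","plunger_top","tongs","tip_left","tray","stone","disc_stone"):
        for d in masks_of(l,p)[:4]:
            m=d["pixels"];q=w[m];q=q[~np.isnan(q[:,0])]
            print(n,l,round(d["confidence"],2),np.round(d["position"]),m.sum(),np.round(np.median(q,0),3) if len(q) else "",np.round(np.percentile(q,[2,98],axis=0),3).tolist() if len(q) else "", p["frame"][m].mean(0).round())
save("a",np.vstack(ims)[:, :])
E
python3 -c "
import cv2;a=cv2.imread('pics/a.png');cv2.imwrite('pics/a.png',cv2.resize(cv2.hconcat([a[:384],a[384:]]),(800,300)))"
```

```text
{'clock': 0.0, 'q': array([-1.35920146,  0.33392161,  0.0398888 ,  1.46624838, -0.01338425,
        1.34331834, -0.05850978]), 'dq': array([ 1.49728988e-03, -7.16080957e-04,  2.99739882e-04, -1.17125526e-03,
       -2.21399930e-03, -5.93765043e-04,  7.95670466e-05]), 'tau': array([ 7.86246528e-04, -6.56372523e+01,  1.33586179e+00, -4.03803349e+01,
       -5.97085920e-02,  4.45266115e-02,  1.58333128e-04]), 'eef_pos': array([0.19867977, 0.61840177, 0.22166378]), 'eef_rot': array([ 0.69854086,  0.10887924,  0.69862701, -0.11002848]), 'wrist_force': array([ 0.50311173,  0.13653143, -0.23343993]), 'ft_torque': array([-0.02927913, -0.04004192,  0.00870548]), 'finger_gap': 0.08693662531130454}
{'fov_y': 47.36922570300168, 'cx': 252.7805761309525, 'cy': 185.57729788938875, 'xyz': array([1.29235402, 0.23305744, 0.89391038]), 'rotation': array([0.55904747, 0.21188801, 0.29652588, 0.74474278]), 'shot': 1}
scene timer 0.89 [154. 151.] 1090 [ 0.484 -0.318  0.047] [[0.419, -0.38, 0.0], [0.522, -0.27, 0.08]] [128. 124. 114.]
scene plunger_top 0.57 [402. 218.] 134 [0.529 0.385 0.023] [[0.443, 0.367
[... 1785 characters left out ...]
 63.]
top tip_left 0.56 [197. 248.] 127 [0.387 0.178 0.022] [[0.363, 0.08, -0.002], [0.409, 0.256, 0.028]] [134.  99. 115.]
top tip_left 0.27 [256. 183.] 3119 [0.586 0.004 0.006] [[0.526, -0.114, 0.001], [0.655, 0.125, 0.014]] [63. 60. 57.]
top tray 0.93 [256. 183.] 3147 [0.585 0.001 0.006] [[0.524, -0.116, 0.001], [0.655, 0.125, 0.014]] [63. 60. 57.]
top tray 0.73 [128. 202.] 238 [0.52  0.383 0.017] [[0.438, 0.364, -0.001], [0.619, 0.396, 0.028]] [83. 74. 63.]
top stone 0.39 [275. 173.] 84 [ 0.598 -0.053  0.051] [[0.589, -0.065, 0.015], [0.613, -0.041, 0.064]] [98. 95. 88.]
top disc_stone 0.47 [236. 175.] 146 [0.601 0.062 0.022] [[0.582, 0.041, 0.016], [0.62, 0.079, 0.027]] [110. 107.  97.]
```

View pics/a.png

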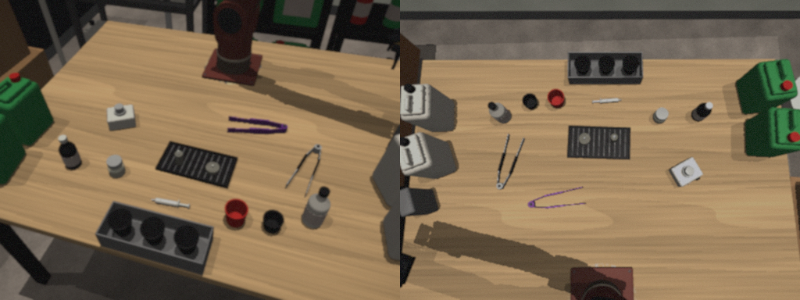

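```bash
python3 - <<'E'
from h import *
ims=[]
for n,c in(("top",(80,280,150,310)),("scene",(300,460,130,250))):
    p=grab_frame(n);w=cloud(p)
    if n=="top":
        pl=(w[...,2]>0.072)&(w[...,2]<0.09)&(abs(w[...,0]-.465)<.05)&(abs(w[...,1]+.325)<.05)
        print("plunger",w[pl].mean(0),pl.sum())
    g=p["frame"].astype(int)
    t=(w[...,2]>0.012)&(w[...,2]<0.04)&(w[...,0]>.39)&(w[...,0]<.65)&(w[...,1]>.29)&(w[...,1]<.42)
    q=w[t];print(n,t.sum(),q.mean(0),q.min(0),q.max(0))
    b=t&(g.sum(-1)<150);print("black",b.sum(),w[b].mean(0))
    for x in np.arange(.40,.64,.02):
        k=q[abs(q[:,0]-x)<.01]; 
        if len(k):print(x.round(2),len(k),np.sort(k[:,1]).round(3)[[0,len(k)//4,3*len(k)//4,-1]])
    a=p["frame"][c[2]:c[3],c[0]:c[1]]
    ims.append(cv2.resize(a,(400,int(400*a.shape[0]/a.shape[1])),interpolation=cv2.INTER_CUBIC)[:300])
save("b",np.hstack(ims))
E
```

```text
plunger [ 0.4662885  -0.3285001   0.07957734] 106
top 379 [0.5005253  0.3641709  0.02164284] [0.40749697 0.30141247 0.01201291] [0.62230952 0.39766575 0.03252686]
black 98 [0.50423053 0.3628827  0.02217631]
0.4 4 [0.383 0.384 0.39  0.39 ]
0.42 64 [0.369 0.378 0.391 0.398]
0.44 30 [0.358 0.363 0.395 0.397]
0.46 27 [0.346 0.354 0.394 0.398]
0.48 45 [0.34  0.346 0.391 0.396]
0.5 46 [0.334 0.339 0.388 0.392]
0.52 41 [0.327 0.333 0.383 0.387]
0.54 34 [0.323 0.327 0.379 0.385]
0.56 28 [0.316 0.319 0.376 0.378]
0.58 25 [0.307 0.311 0.371 0.373]
0.6 27 [0.301 0.305 0.368 0.37 ]
0.62 8 [0.363 0.364 0.365 0.366]
scene 341 [0.4994029  0.3645485  0.02209091] [0.404965   0.30330917 0.01205051] [0.62571763 0.40003594 0.03064316]
black 29 [0.50257697 0.3429899  0.02239539]
0.4 4 [0.384 0.387 0.395 0.395]
0.42 62 [0.372 0.38  0.392 0.4  ]
0.44 36 [0.36  0.369 0.395 0.399]
0.46 25 [0.349 0.357 0.395 0.398]
0.48 31 [0.343 0.348 0.394 0.397]
0.5 35 [0.337 0.341 0.391 0.394]
0.52 36 [0.329 0.335 0.385 0.39 ]
0.54 36 [0.324 0.33  0.382 0.386]
0.56 20 [0.319 0.321 0.377 0.378]
0.58 20 [0.31  0.315 0.373 0.375]
0.6 24 [0.303 0.306 0.369 0.372]
0.62 12 [0.364 0.366 0.368 0.368]
```

View pics/b.png

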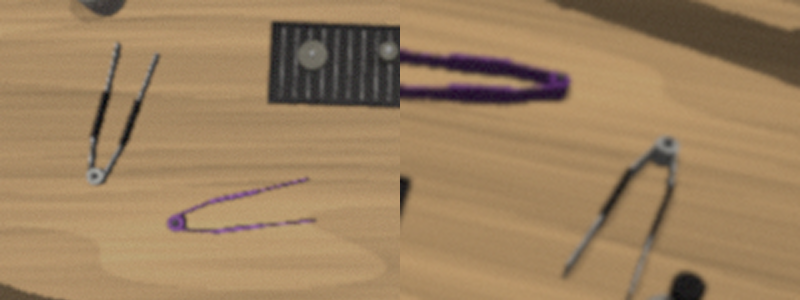

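Tongs-shaped candidates: the purple one (top px ~(190,255)) and the steel one with black grips (top px ~(135,205)). The crop shows that the second has the described colours, so it is the one meant. Its tips point to +x, yaw ≈ -15°, origin ≈ (0.505, 0.361).

```bash
cat >> h.py <<'E'
def need(xyz,yaw=None):
    "shift in tool axes to xyz; yaw = world heading of tool y (deg)"
    s=read_state();M=rot(s["eef_rot"]);d=M.T@(np.array(xyz)-s["eef_pos"])
    print("t",round(s["clock"],2),"pos",s["eef_pos"].round(4),"shift",d.round(4),"F",s["wrist_force"].round(1),"gap",round(s["finger_gap"],4))
    h=np.degrees(np.arctan2(M[1,1],M[0,1]));print("heading y",h.round(2),"tilt x",M[:,0].round(3),"tool z",M[:,2].round(3),"q",s["q"].round(2))
    if yaw is not None:
        c,sn=np.cos(np.radians(yaw)),np.sin(np.radians(yaw))
        G=np.stack([[0,0,-1],[c,sn,0],np.cross([0,0,-1],[c,sn,0])],1)
        print("turn",R.from_matrix(M.T@G).as_rotvec().round(4), "shift after turn",(G.T@(np.array(xyz)-s["eef_pos"])).round(4))
E
python3 - <<'E'
from h import *
need([.60,.10,.222],90)
E
```

```text
t 0.9 pos [0.1988 0.6188 0.2226] shift [ 0.0006 -0.3713  0.5407] F [-0.  -0.4  1.1] gap 0.0871
heading y 72.19 tilt x [-0. -0. -1.] tool z [ 0.952 -0.306 -0.   ] q [-1.36  0.33  0.04  1.47 -0.01  1.34 -0.06]
turn [-0.3108 -0.      0.    ] shift after turn [ 0.0006 -0.5188  0.4012]
```

Emit:
drive_tool(targets=[0, -0.03, 0.05, -0.0622, 0, 0, 0, 0, -0.03, 0.05, -0.0622, 0, 0, 0, 0, -0.03, 0.05, -0.0622, 0, 0, 0, 0, -0.03, 0.05, -0.0622, 0, 0, 0, 0, -0.03, 0.05, -0.0622, 0, 0, 0])

```text
clock: 1.52
eef_pos: [0.417, 0.4245, 0.223]
eef_rot: [0.707, -0.001, 0.707, 0.001]
wrist_force: [0.4, 1.8, 0.4]
finger_gap: 0.0446
```

Emit:
drive_tool(targets=[0, -0.05, 0.02, 0, 0, 0, 0, 0, -0.05, 0.02, 0, 0, 0, 0, 0, -0.05, 0.01, 0, 0, 0, 0, 0, -0.05, 0, 0, 0, 0, 0, 0, -0.05, 0, 0, 0, 0, 0])

```text
clock: 2.15
eef_pos: [0.4659, 0.1741, 0.2227]
eef_rot: [0.707, 0.0, 0.707, 0.0]
wrist_force: [0.1, -0.5, 0.1]
finger_gap: 0.0015
```

Emit:
drive_tool(targets=[0, -0.05, 0, 0, 0, 0, 0, 0, -0.05, 0, 0, 0, 0, 0, 0, -0.05, 0, 0, 0, 0, 0, 0, -0.05, 0, 0, 0, 0, 0, 0, -0.05, 0, 0, 0, 0, 0])

```text
clock: 2.78
eef_pos: [0.4657, -0.0758, 0.2229]
eef_rot: [0.707, 0.0, 0.707, 0.0]
wrist_force: [0.2, -1.4, -0.8]
finger_gap: 0.0003
```

```bash
python3 - <<'E'
from h import *
need([.466,-.328,.15],90)
E
```

```text
t 2.77 pos [ 0.4657 -0.0758  0.2229] shift [ 7.280e-02 -2.522e-01  1.000e-04] F [ 0.2 -1.4 -0.8] gap 0.0003
heading y 90.01 tilt x [ 0.001  0.    -1.   ] tool z [1.    0.    0.001] q [-0.53 -0.07  0.58  1.9   0.04  1.29  1.61]
turn [ 0.0002  0.0009 -0.0005] shift after turn [ 0.0729 -0.2522  0.0003]
```

Emit:
drive_tool(targets=[0, -0.05, 0, 0, 0, 0, 0, 0, -0.05, 0, 0, 0, 0, 0, 0, -0.05, 0, 0, 0, 0, 0, 0, -0.05, 0, 0, 0, 0, 0, 0, -0.052, 0, 0, 0, 0, 0])

```text
clock: 3.4
eef_pos: [0.4662, -0.3274, 0.2229]
eef_rot: [0.707, -0.0, 0.707, 0.0]
wrist_force: [0.8, 0.6, -0.0]
finger_gap: 0.0002
```

```bash
python3 - <<'E'
from h import *
s=read_state();p=grab_frame("wrist");w=cloud(p,s)
print(p["hand_eye"].round(3))
for l in("plunger_top","timer"):
  for d in masks_of(l,p)[:2]:
    q=w[d["pixels"]];print(l,d["confidence"],d["position"],d["pixels"].sum(),np.nanmedian(q,0).round(4))
k=(w[...,2]>.072)&(w[...,2]<.09);q=w[k];print(k.sum(),q.mean(0).round(4),q.min(0).round(4),q.max(0).round(4))
need([.4663,-.3285,.085],90)
save("c",p["frame"])
E
```

```text
[[-0.     0.266 -0.964 -0.163]
 [ 1.     0.    -0.    -0.001]
 [-0.    -0.964 -0.266 -0.073]
 [ 0.     0.     0.     1.   ]]
plunger_top 0.72 [247.7, 175.0] 691 [ 0.4639 -0.3287  0.0808]
timer 0.58 [251.3, 168.4] 5427 [ 0.4583 -0.3287  0.0508]
1334 [ 0.5205 -0.45    0.0807] [ 0.4479 -0.5975  0.072 ] [ 0.64   -0.3118  0.09  ]
t 3.55 pos [ 0.4647 -0.3292  0.2225] shift [0.1375 0.0009 0.0018] F [-0.   0.2  0.1] gap 0.0002
heading y 89.72 tilt x [-0.001 -0.002 -1.   ] tool z [ 1.    -0.005 -0.001] q [-0.2   0.21  0.86  1.7  -0.17  1.3   2.26]
turn [-0.0048 -0.0011  0.0018] shift after turn [0.1375 0.0007 0.0016]
```

View pics/c.png

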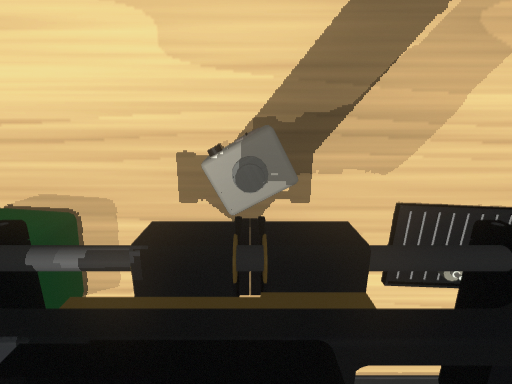

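```bash
python3 - <<'E'
from h import *
s=read_state();p=grab_frame("wrist");w=cloud(p,s)
g=p["frame"].astype(int);k=(g[...,1]>g[...,0]+20)&(g[...,1]>g[...,2]+20);print("green wrist",k.sum(),np.nanmax(w[k],0).round(3),np.nanmin(w[k],0).round(3))
p=grab_frame("top");w=cloud(p);g=p["frame"].astype(int);k=(g[...,1]>g[...,0]+20)&(g[...,1]>g[...,2]+20);q=w[k]
print("top",np.nanpercentile(q,[1,99],axis=0).round(3))
E
```

```text
green wrist 2995 [ 0.66  -0.575  0.098] [ 0.522 -0.675  0.007]
top [[ 0.586 -0.679  0.028]
 [ 0.839 -0.565  0.233]]
```

Emit:
drive_tool(targets=[0.04, 0, 0.001, 0, 0, 0, 0, 0.04, 0, 0, 0, 0, 0, 0, 0.04, 0, 0, 0, 0, 0, 0, 0.015, 0, 0, 0, 0, 0, 0, 0, 0, 0, 0, 0, 0, 0])

```text
clock: 4.28
eef_pos: [0.4671, -0.3252, 0.0876]
eef_rot: [0.707, -0.0, 0.707, 0.001]
wrist_force: [-0.0, -0.3, 0.2]
finger_gap: 0.0003
```

Emit:
drive_tool(targets=[0.005, -0.001, 0, 0, 0, 0, 0, 0.004, -0.001, 0, 0, 0, 0, 0, 0.004, 0, 0, 0, 0, 0, 0, 0, 0, 0, 0, 0, 0, 0])

```text
clock: 4.78
eef_pos: [0.4676, -0.3285, 0.075]
eef_rot: [0.708, -0.0, 0.707, -0.0]
wrist_force: [1.5, 0.3, 3.6]
finger_gap: 0.0006
```

Emit:
drive_tool(targets=[0.003, 0, 0, 0, 0, 0, 0, 0, 0, 0, 0, 0, 0, 0])

```text
clock: 5.03
eef_pos: [0.4676, -0.3284, 0.0718]
eef_rot: [0.708, -0.0, 0.707, -0.0]
wrist_force: [3.2, -1.5, 4.4]
finger_gap: 0.0001
```

Emit:
drive_tool(targets=[0.001, 0, 0, 0, 0, 0, 0, 0, 0, 0, 0, 0, 0, 0])

```text
clock: 5.28
eef_pos: [0.4675, -0.3284, 0.0709]
eef_rot: [0.708, -0.0, 0.707, -0.0]
wrist_force: [2.9, -1.5, 5.8]
finger_gap: 0.0004
```

Emit:
drive_tool(targets=[0.001, 0, 0, 0, 0, 0, 0, 0, 0, 0, 0, 0, 0, 0])

```text
clock: 5.52
eef_pos: [0.4676, -0.3284, 0.0704]
eef_rot: [0.708, -0.0, 0.707, -0.0]
wrist_force: [1.8, 0.7, 10.8]
finger_gap: 0.0004
```

Emit:
drive_tool(targets=[0.001, 0, 0, 0, 0, 0, 0, 0, 0, 0, 0, 0, 0, 0])

```text
clock: 5.78
eef_pos: [0.4677, -0.3285, 0.0703]
eef_rot: [0.708, 0.0, 0.706, 0.0]
wrist_force: [-2.5, 3.7, 20.7]
finger_gap: 0.0005
```

The plunger is on its stop: the force jumped to 20 N with no further travel. I'll release it now.

Emit:
drive_tool(targets=[-0.01, 0, 0, 0, 0, 0, 0, -0.02, 0, 0, 0, 0, 0, 0, -0.04, 0, 0, 0, 0, 0, 0, -0.04, 0, 0, 0, 0, 0, 0, -0.04, 0, 0, 0, 0, 0, 0.087])

```text
clock: 6.4
eef_pos: [0.4659, -0.3281, 0.2201]
eef_rot: [0.707, 0.0, 0.708, -0.0]
wrist_force: [1.0, -0.6, 0.2]
finger_gap: 0.005
```

```bash
python3 - <<'E'
from h import *
s=read_state();p=grab_frame("wrist");w=cloud(p,s)
k=(abs(w[...,0]-.466)<.02)&(abs(w[...,1]+.328)<.02)&(w[...,2]>.055)&(w[...,2]<.1);q=w[k];print(k.sum(),np.percentile(q[:,2],[10,50,90]).round(4))
need([.505,.361,.2],75)
E
```

```text
970 [0.0585 0.0804 0.0816]
t 6.45 pos [ 0.4676 -0.3297  0.2253] shift [0.024  0.6908 0.0366] F [ 0.9 -1.5  4.4] gap 0.008
heading y 89.94 tilt x [ 0.004 -0.002 -1.   ] tool z [ 1.    -0.001  0.004] q [-0.21  0.22  0.87  1.69 -0.17  1.31  2.26]
turn [0.2607 0.0047 0.0015] shift after turn [ 0.0253  0.6769 -0.1426]
```

Emit:
drive_tool(targets=[0, 0.05, 0.01, 0, 0, 0, 0.087, 0, 0.05, 0.01, 0, 0, 0, 0.087, 0, 0.05, 0.01, 0, 0, 0, 0.087, 0, 0.05, 0, 0, 0, 0, 0.087, 0, 0.05, 0, 0, 0, 0, 0.087])

```text
clock: 7.08
eef_pos: [0.496, -0.0769, 0.2187]
eef_rot: [0.707, -0.0, 0.707, -0.0]
wrist_force: [0.1, 0.3, -0.2]
finger_gap: 0.0562
```

Emit:
drive_tool(targets=[0, 0.05, 0, 0, 0, 0, 0.087, 0, 0.05, 0, 0, 0, 0, 0.087, 0, 0.05, 0, 0, 0, 0, 0.087, 0, 0.05, 0, 0, 0, 0, 0.087, 0, 0.05, 0, 0, 0, 0, 0.087])

```text
clock: 7.7
eef_pos: [0.4962, 0.1727, 0.2188]
eef_rot: [0.707, -0.0, 0.707, -0.0]
wrist_force: [0.4, -0.2, -0.3]
finger_gap: 0.0865
```

Emit:
drive_tool(targets=[0, 0.04, 0, 0.0524, 0, 0, 0.087, 0, 0.04, 0, 0.0524, 0, 0, 0.087, 0, 0.03, 0, 0.0524, 0, 0, 0.087, 0, 0.03, 0, 0.0524, 0, 0, 0.087, 0, 0.02, 0, 0.0524, 0, 0, 0.087])

```text
clock: 8.32
eef_pos: [0.5104, 0.3316, 0.2184]
eef_rot: [0.701, 0.092, 0.701, -0.093]
wrist_force: [0.2, 0.1, -0.2]
finger_gap: 0.0874
```

```bash
python3 - <<'E'
from h import *
need([.505,.361,.12],75)
E
```

```text
t 8.32 pos [0.5104 0.3316 0.2184] shift [ 0.0983  0.0271 -0.0128] F [ 0.2  0.1 -0.2] gap 0.0874
heading y 74.94 tilt x [-0.001 -0.001 -1.   ] tool z [ 0.966 -0.26  -0.   ] q [-0.97  0.26  0.39  1.59 -0.1   1.31  0.74]
turn [-0.001  -0.0005  0.0016] shift after turn [ 0.0984  0.027  -0.0128]
```

The plunger came back up (0.080). Next I'll look at the tongs from close by.

Emit:
drive_tool(targets=[0.03, 0.014, -0.006, 0, 0, 0, 0.087, 0.03, 0.013, -0.006, 0, 0, 0, 0.087, 0, 0, 0, 0, 0, 0, 0.087])

```text
clock: 8.7
eef_pos: [0.5043, 0.3596, 0.1563]
eef_rot: [0.7, 0.09, 0.702, -0.093]
wrist_force: [0.3, -0.7, 0.3]
finger_gap: 0.0868
```

```bash
cat > t.py <<'E'
from h import *
s=read_state();p=grab_frame("wrist");w=cloud(p,s)
f=p["frame"].astype(int)
k=(w[...,2]>.015)&(w[...,2]<.036)&(w[...,0]>.38)&(w[...,0]<.66)&(w[...,1]>.28)&(w[...,1]<.43)
a=np.radians(-15);ex=np.array([np.cos(a),np.sin(a)]);ey=np.array([-ex[1],ex[0]])
q=w[k][:,:2]-[.505,.361];c=f[k].sum(-1);X=q@ex;Y=q@ey;Z=w[k][:,2]
print(k.sum(),X.min(),X.max(),np.percentile(Z,[50,95]))
for x in np.arange(-.1,.13,.012):
    m=abs(X-x)<.006
    if m.sum()>3:
        L=Y[m&(Y>0)];r=Y[m&(Y<=0)]
        if len(L) and len(r): print(x.round(3),len(L),len(r),r.min().round(4),r.max().round(4),L.min().round(4),L.max().round(4),"mid",((L.max()+r.min())/2).round(4),c[m].mean().round())
need([.505,.361,.005],75);save("d",p["frame"])
E
python3 t.py
```

```text
1810 -0.10385571150234596 0.11223070161285782 [0.02556837 0.0284747 ]
-0.1 144 55 -0.0077 -0.0007 0.0003 0.0153 mid 0.0038 647.0
-0.088 210 101 -0.0097 -0.0006 0.0003 0.0176 mid 0.0039 589.0
-0.076 61 41 -0.0119 -0.0006 0.0004 0.0199 mid 0.004 501.0
-0.064 41 39 -0.0151 -0.0098 0.0178 0.0221 mid 0.0035 430.0
-0.052 41 37 -0.0172 -0.0129 0.0203 0.0257 mid 0.0042 430.0
-0.04 55 49 -0.0214 -0.0153 0.0227 0.029 mid 0.0038 208.0
-0.028 75 70 -0.0216 -0.0162 0.0234 0.0292 mid 0.0038 114.0
-0.016 64 68 -0.0229 -0.0165 0.0241 0.0296 mid 0.0034 86.0
-0.004 64 64 -0.023 -0.0175 0.0245 0.0301 mid 0.0035 81.0
0.008 62 60 -0.0232 -0.0177 0.0249 0.0303 mid 0.0036 90.0
0.02 65 60 -0.0246 -0.0183 0.0253 0.0307 mid 0.0031 92.0
0.032 43 45 -0.0247 -0.019 0.0259 0.031 mid 0.0031 128.0
0.044 29 28 -0.0241 -0.0217 0.0282 0.0307 mid 0.0033 280.0
0.056 32 29 -0.0255 -0.0223 0.029 0.0322 mid 0.0034 338.0
0.068 27 27 -0.0268 -0.0232 0.0299 0.0327 mid 0.003 382.0
0.104 6 6 -0.0296 -0.0272 0.0334 0.0359 mid 0.0031 428.0
0.116 6 4 -0.0296 -0.0274 0.0336 0.036 mid 0.0032 536.0
t 8.75 pos [0.5057 0.3592 0.1582] shift [ 0.1532  0.002  -0.001 ] F [0.5 0.8 0.7] gap 0.0868
heading y 75.02 tilt x [-0.002 -0.002 -1.   ] tool z [ 0.966 -0.258 -0.001] q [-0.99  0.33  0.37  1.64 -0.12  1.2   0.72]
turn [ 0.0003 -0.0009  0.0027] shift after turn [ 0.1532  0.0016 -0.0011]
```

View pics/d.png

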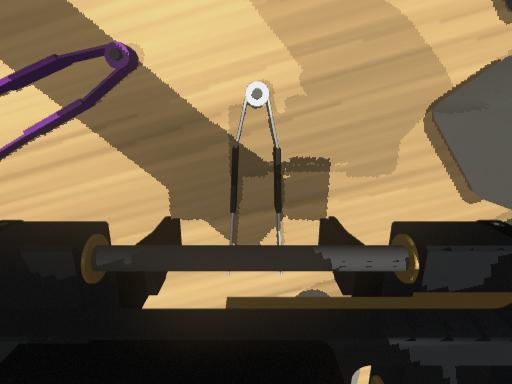

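Emit:
drive_tool(targets=[0.04, 0.005, -0.004, 0, 0, 0, 0.087, 0.04, 0, 0, 0, 0, 0, 0.087, 0.04, 0, 0, 0, 0, 0, 0.087, 0.02, 0, 0, 0, 0, 0, 0.087, 0, 0, 0, 0, 0, 0, 0.087])

```text
clock: 9.38
eef_pos: [0.5039, 0.3652, 0.0187]
eef_rot: [0.701, 0.092, 0.701, -0.093]
wrist_force: [-0.3, -0.4, 0.6]
finger_gap: 0.0868
```

Emit:
drive_tool(targets=[0.007, 0, 0, 0, 0, 0, 0.087, 0, 0, 0, 0, 0, 0, 0.087])

```text
clock: 9.62
eef_pos: [0.5042, 0.3662, 0.0125]
eef_rot: [0.701, 0.093, 0.701, -0.092]
wrist_force: [0.1, 0.3, 0.5]
finger_gap: 0.0871
```

```bash
python3 t.py | grep -v "^[-0]"
```

```text
6417 -0.10403441147749924 0.047647960106698646 [0.02543482 0.03042385]
t 9.68 pos [0.5042 0.3662 0.0125] shift [ 0.0075 -0.0048  0.0021] F [-0.9  0.8  0.7] gap 0.087
heading y 75.0 tilt x [ 0.001  0.001 -1.   ] tool z [ 0.966 -0.259  0.001] q [-0.97  0.48  0.34  1.76 -0.19  0.93  0.76]
turn [ 0.      0.0006 -0.001 ] shift after turn [ 0.0075 -0.0048  0.0021]
```

Emit:
drive_tool(targets=[0.007, -0.001, 0, 0, 0, 0, 0.087, 0, 0, 0, 0, 0, 0, 0.056, 0, 0, 0, 0, 0, 0, 0.05, 0, 0, 0, 0, 0, 0, 0.05, 0, 0, 0, 0, 0, 0, 0.05], squeeze=25)

```text
clock: 10.3
eef_pos: [0.5036, 0.365, 0.0046]
eef_rot: [0.701, 0.092, 0.701, -0.092]
wrist_force: [-0.7, 0.5, -0.7]
finger_gap: 0.0554
```

Emit:
drive_tool(targets=[0, 0, 0, 0, 0, 0, 0.05, 0, 0, 0, 0, 0, 0, 0.05, 0, 0, 0, 0, 0, 0, 0.05])

```text
clock: 10.68
eef_pos: [0.5036, 0.3649, 0.0047]
eef_rot: [0.701, 0.092, 0.701, -0.092]
wrist_force: [0.2, 0.4, 0.4]
finger_gap: 0.0505
```

Emit:
drive_tool(targets=[-0.01, 0, 0, 0, 0, 0, 0.05, -0.03, 0, 0, 0, 0, 0, 0.05, -0.04, 0, 0, 0, 0, 0, 0.05, -0.04, 0, 0, 0, 0, 0, 0.05, -0.03, 0, 0, 0, 0, 0, 0.05])

```text
clock: 11.3
eef_pos: [0.5037, 0.3651, 0.1571]
eef_rot: [0.701, 0.093, 0.701, -0.092]
wrist_force: [0.5, 0.3, -1.2]
finger_gap: 0.0499
```

```bash
cat > v.py <<'E'
from h import *
import sys
s=read_state();p=grab_frame("wrist");w=cloud(p,s)
T=pose(p,s);M=rot(s["eef_rot"]);tc=(w-s["eef_pos"])@M   # tool coords
g=p["frame"].astype(int)
k=(abs(tc[...,1])<.045)&(tc[...,2]<-.012)&(tc[...,2]>-.12)&(tc[...,0]>-.04)&(tc[...,0]<.02)
q=tc[k];print("tongs pts",k.sum(),"tool x,y,z min/max",q.min(0).round(4),q.max(0).round(4))
for z in np.arange(-.11,-.01,.012):
    m=abs(q[:,2]-z)<.006
    if m.sum()>5:print(z.round(3),m.sum(),"y",q[m,1].min().round(4),q[m,1].max().round(4),"topx",np.percentile(q[m,0],5).round(4))
save(sys.argv[1],p["frame"]);print(s["eef_pos"],s["finger_gap"])
E
python3 v.py e; python3 - <<'E'
from h import *
n="top";p=grab_frame(n);w=cloud(p)
for l in("stone","disc_stone"):
    for d in masks_of(l,p)[:1]:print(l,d["position"],np.nanmedian(w[d["pixels"]],0))
k=(w[...,2]>.045)&(w[...,2]<.07)&(abs(w[...,0]-.6)<.03)&(abs(w[...,1]+.053)<.03);print("stone top",k.sum(),w[k].mean(0),w[k].min(0),w[k].max(0))
f=(w[...,2]>.02)&(w[...,2]<.2)&(w[...,0]>.35)&(w[...,0]<.8)&(w[...,1]>.25)&(w[...,1]<.5)
need([.50,-.053,.16],90)
E
```

```text
tongs pts 5318 tool x,y,z min/max [-0.027  -0.0252 -0.1022] [ 0.004   0.0243 -0.012 ]
-0.098 864 y -0.0116 0.0119 topx -0.0253
-0.086 1403 y -0.0133 0.0131 topx -0.0257
-0.074 578 y -0.0156 0.0155 topx -0.0211
-0.062 430 y -0.0186 0.0179 topx -0.021
-0.05 404 y -0.0211 0.0199 topx -0.021
-0.038 555 y -0.0244 0.0238 topx -0.0227
-0.026 661 y -0.0248 0.0239 topx -0.0231
-0.014 423 y -0.0252 0.0243 topx -0.023
[0.50371167 0.36505354 0.1570951 ] 0.04992024606421125
stone [274.6, 176.2] [ 0.59769724 -0.05298858  0.0513519 ]
disc_stone [236.4, 173.3] [0.6011333  0.06229176 0.02173437]
stone top 66 [ 0.60084593 -0.05386384  0.05236922] [ 0.58874163 -0.06559022  0.04558412] [ 0.61309266 -0.04110653  0.06516811]
t 11.5 pos [0.5035 0.365  0.1551] shift [-0.0052 -0.4046  0.1048] F [ 0.4 -0.1 -1.9] gap 0.0502
heading y 75.0 tilt x [ 0.001  0.001 -1.   ] tool z [ 0.966 -0.259  0.   ] q [-1.    0.33  0.37  1.64 -0.13  1.2   0.71]
turn [-0.2618  0.0004 -0.0008] shift after turn [-0.0049 -0.418  -0.0035]
```

View pics/e.png

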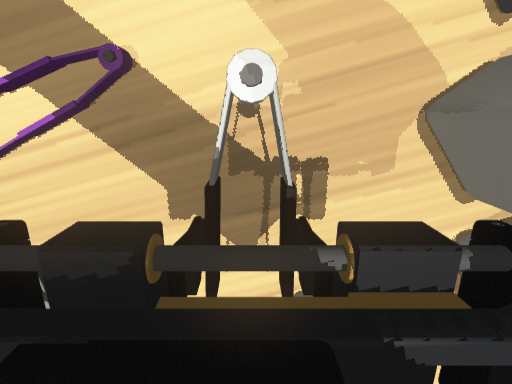

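Emit:
drive_tool(targets=[0, -0.05, 0.013, 0, 0, 0, 0.05, 0, -0.05, 0.013, 0, 0, 0, 0.05, 0, -0.05, 0.013, 0, 0, 0, 0.05, 0, -0.05, 0.013, 0, 0, 0, 0.05, 0, -0.05, 0.013, 0, 0, 0, 0.05])

```text
clock: 12.12
eef_pos: [0.5005, 0.1047, 0.1534]
eef_rot: [0.7, 0.092, 0.702, -0.093]
wrist_force: [1.2, 0.3, -0.8]
finger_gap: 0.05
```

Emit:
drive_tool(targets=[0, -0.031, 0.006, -0.0524, 0, 0, 0.05, 0, -0.031, 0.004, -0.0524, 0, 0, 0.05, 0, -0.031, 0.003, -0.0524, 0, 0, 0.05, 0, -0.031, 0.002, -0.0524, 0, 0, 0.05, 0, -0.031, 0, -0.0524, 0, 0, 0.05])

```text
clock: 12.75
eef_pos: [0.491, -0.0501, 0.1534]
eef_rot: [0.706, -0.001, 0.708, 0.001]
wrist_force: [0.7, -0.3, -0.5]
finger_gap: 0.0501
```

```bash
python3 v.py f|tail -3; python3 - <<'E'
from h import *
need([.50,-.053,.11],90)
E
```

```text
-0.026 673 y -0.0247 0.0241 topx -0.023
-0.014 437 y -0.033 0.0347 topx -0.0233
[ 0.49099365 -0.05005105  0.15344304] 0.05006809960906157
t 12.8 pos [ 0.4905 -0.0547  0.1536] shift [0.0436 0.0017 0.0096] F [-0.1 -4.1 -0.2] gap 0.05
heading y 90.02 tilt x [-0.002 -0.002 -1.   ] tool z [ 1.     0.    -0.002] q [-0.59  0.06  0.64  1.95 -0.04  1.14  1.63]
turn [ 0.0004 -0.0019  0.0018] shift after turn [0.0436 0.0017 0.0095]
```

Emit:
drive_tool(targets=[0.02, 0, 0.009, 0, 0, 0, 0.05, 0.03, 0, 0, 0, 0, 0, 0.05, 0.018, 0, 0, 0, 0, 0, 0.05, 0, 0, 0, 0, 0, 0, 0.05])

```text
clock: 13.3
eef_pos: [0.4992, -0.0491, 0.0846]
eef_rot: [0.706, -0.0, 0.709, -0.0]
wrist_force: [-0.6, -0.4, -0.5]
finger_gap: 0.0505
```

```bash
cat > c.py <<'E'
from h import *
import sys
need([.50,-.053,.022],90)
ims=[]
for n,c in(("scene",(180,290,150,240)),("top",(220,320,140,222))):
    p=grab_frame(n);w=cloud(p);a=p["frame"][c[2]:c[3],c[0]:c[1]]
    ims.append(cv2.resize(a,(400,327),interpolation=cv2.INTER_CUBIC))
    for l in("tip_left","tip_right","stone"):
        for d in masks_of(l,p)[:2]:
            q=w[d["pixels"]];print(n,l,round(d["confidence"],2),np.round(d["position"]),np.nanmedian(q,0).round(3))
    if n=="top":
        for zl,zh in((.088,.12),(.045,.07)):
            k=(w[...,2]>zl)&(w[...,2]<zh)&(w[...,0]>.575)&(w[...,0]<.64)&(abs(w[...,1]+.053)<.05);q=w[k]
            if len(q):
                print(zl,len(q),q.min(0).round(4),q.max(0).round(4))
                for sg in(-1,1):
                    m=(q[:,1]+.053)*sg>.015
                    if m.sum():print(sg,m.sum(),q[m].mean(0).round(4))
save(sys.argv[1],np.hstack(ims))
E
python3 c.py g
```

```text
t 13.3 pos [ 0.4992 -0.0491  0.0846] shift [ 0.0626 -0.0038  0.0011] F [-0.6 -0.4 -0.5] gap 0.0505
heading y 89.99 tilt x [-0.004 -0.001 -1.   ] tool z [ 1.    -0.    -0.004] q [-0.57  0.17  0.63  2.01 -0.12  1.    1.7 ]
turn [-0.0001 -0.0044  0.001 ] shift after turn [ 0.0626 -0.0039  0.0008]
scene tip_left 0.75 [153. 151.] [ 0.484 -0.317  0.047]
scene tip_left 0.58 [324. 166.] [0.393 0.165 0.014]
scene tip_right 0.84 [328. 156.] [0.343 0.164 0.013]
scene tip_right 0.67 [148. 216.] [ 0.705 -0.232  0.048]
scene stone 0.56 [228. 203.] [ 0.612 -0.049  0.04 ]
scene stone 0.41 [153. 149.] [ 0.486 -0.318  0.048]
top tip_left 0.62 [196. 247.] [0.385 0.186 0.026]
top tip_left 0.42 [231. 182.] [0.599 0.076 0.006]
top tip_right 0.3 [387. 143.] [ 0.692 -0.39   0.084]
top stone 0.47 [371. 218.] [ 0.466 -0.328  0.08 ]
```

View pics/g.png

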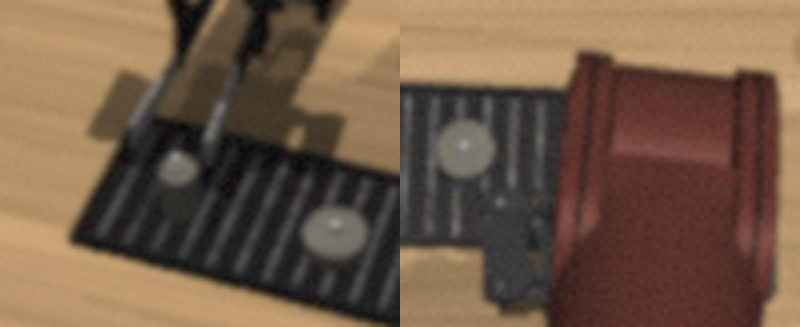

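```bash
python3 - <<'E'
from h import *
p=grab_frame("scene");w=cloud(p)
k=(w[...,0]>.57)&(w[...,0]<.64)&(abs(w[...,1]+.053)<.05)&(w[...,2]>.074)&(w[...,2]<.115);q=w[k]
for sg in(-1,1):
    m=q[(q[:,1]+.051)*sg>.0];print(sg,len(m),m.min(0).round(4),m.max(0).round(4),m.mean(0).round(4))
d=(w[...,0]>.57)&(w[...,0]<.64)&(abs(w[...,1]+.053)<.025)&(w[...,2]>.02)&(w[...,2]<.07);q=w[d];print("stone",len(q),np.percentile(q,[2,98],axis=0).round(4))
t=q[q[:,2]>.047];t=t[t[:,2]<.055];print("top face",len(t),t.min(0).round(4),t.max(0).round(4))
need([.5,-.053,.022],90)
E
```

```text
-1 75 [ 0.5703 -0.0805  0.082 ] [ 0.6191 -0.073   0.1072] [ 0.5966 -0.0759  0.0968]
1 55 [ 0.5722 -0.0269  0.0824] [ 0.6202 -0.0217  0.1088] [ 0.5988 -0.0238  0.0974]
stone 148 [[ 0.5927 -0.0644  0.0211]
 [ 0.6165 -0.0391  0.0638]]
top face 63 [ 0.5893 -0.0652  0.0474] [ 0.615  -0.0392  0.0541]
t 13.75 pos [ 0.5013 -0.0491  0.087 ] shift [ 0.065  -0.004  -0.0013] F [ 0.3  0.3 -0.5] gap 0.0506
heading y 90.01 tilt x [ 0.001  0.    -1.   ] tool z [1.    0.    0.001] q [-0.57  0.17  0.64  2.   -0.12  1.    1.7 ]
turn [ 0.0002  0.0007 -0.0003] shift after turn [ 0.065  -0.0039 -0.0013]
```

The tips straddle the stone: gap mid y ≈ -0.051, stone y ≈ -0.052, and both have x ≈ 0.60. I'll lower now.

Emit:
drive_tool(targets=[0.015, -0.001, 0, 0, 0, 0, 0.05, 0.015, 0, 0, 0, 0, 0, 0.05, 0.015, 0, 0, 0, 0, 0, 0.05, 0.015, 0, 0, 0, 0, 0, 0.05, 0, 0, 0, 0, 0, 0, 0.05])

```text
clock: 14.38
eef_pos: [0.4999, -0.0503, 0.0251]
eef_rot: [0.706, -0.0, 0.708, -0.0]
wrist_force: [0.3, -0.1, -1.0]
finger_gap: 0.0501
```

Emit:
drive_tool(targets=[0.003, 0, 0, 0, 0, 0, 0.05, 0, 0, 0, 0, 0, 0, 0.046, 0, 0, 0, 0, 0, 0, 0.044, 0, 0, 0, 0, 0, 0, 0.042, 0, 0, 0, 0, 0, 0, 0.042])

```text
clock: 15.0
eef_pos: [0.5012, -0.0501, 0.0237]
eef_rot: [0.707, -0.0, 0.707, 0.0]
wrist_force: [-0.2, 0.4, -0.8]
finger_gap: 0.0424
```

```bash
python3 - <<'E'
from h import *
p=grab_frame("scene");w=cloud(p)
d=(w[...,0]>.57)&(w[...,0]<.64)&(abs(w[...,1]+.053)<.025)&(w[...,2]>.047)&(w[...,2]<.055);q=w[d];print("stone",len(q),q.min(0).round(4),q.max(0).round(4))
need([.5,-.053,.022],90)
a=p["frame"][150:240,180:290];save("i",cv2.resize(a,(660,540),interpolation=cv2.INTER_CUBIC))
E
```

```text
stone 68 [ 0.5882 -0.0662  0.0471] [ 0.6167 -0.0396  0.0548]
t 15.05 pos [ 0.5011 -0.0501  0.0237] shift [ 0.0017 -0.0029 -0.0011] F [-0.3 -0.  -0.8] gap 0.0427
heading y 90.01 tilt x [ 0.  0. -1.] tool z [1. 0. 0.] q [-0.53  0.28  0.61  2.05 -0.21  0.87  1.77]
turn [ 0.0002  0.0002 -0.0001] shift after turn [ 0.0017 -0.0029 -0.0011]
```

View pics/i.png

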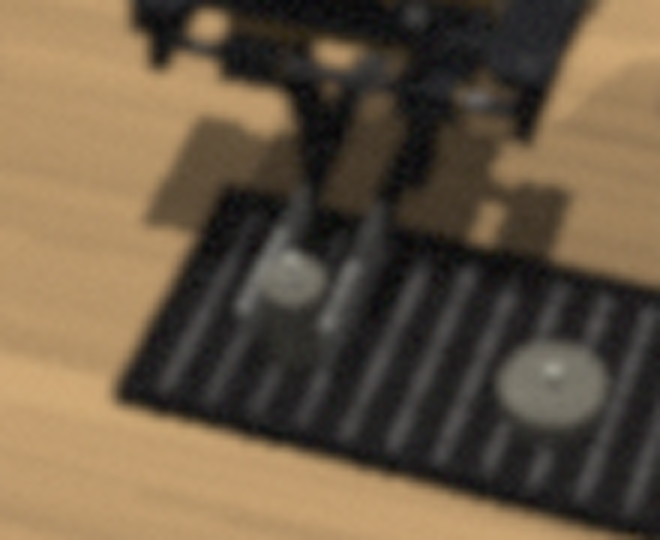

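The tips stand on both sides of the stone, with stone at crop (290,290) and tips at (250,290) and (340,290), and the disc is clear. I'll close them.

Emit:
drive_tool(targets=[0, 0, 0, 0, 0, 0, 0.04, 0, 0, 0, 0, 0, 0, 0.038, 0, 0, 0, 0, 0, 0, 0.035, 0, 0, 0, 0, 0, 0, 0.034, 0, 0, 0, 0, 0, 0, 0.034], squeeze=25)

```text
clock: 15.68
eef_pos: [0.5011, -0.0501, 0.0236]
eef_rot: [0.707, -0.0, 0.707, 0.0]
wrist_force: [-0.7, -0.7, -0.8]
finger_gap: 0.0394
```

Emit:
drive_tool(targets=[0, 0, 0, 0, 0, 0, 0.034, 0, 0, 0, 0, 0, 0, 0.034, 0, 0, 0, 0, 0, 0, 0.034])

```text
clock: 16.05
eef_pos: [0.501, -0.0502, 0.0236]
eef_rot: [0.707, -0.0, 0.707, 0.0]
wrist_force: [0.6, -0.4, -1.1]
finger_gap: 0.0395
```

Emit:
drive_tool(targets=[-0.006, 0, 0, 0, 0, 0, 0.034, -0.012, 0, 0, 0, 0, 0, 0.034, -0.02, 0, 0, 0, 0, 0, 0.034, -0.02, 0, 0, 0, 0, 0, 0.034, -0.02, 0, 0, 0, 0, 0, 0.034])

```text
clock: 16.68
eef_pos: [0.5011, -0.0502, 0.1031]
eef_rot: [0.707, 0.0, 0.707, 0.0]
wrist_force: [-0.4, -0.8, -1.7]
finger_gap: 0.0399
```

Emit:
drive_tool(targets=[-0.018, 0, 0, 0, 0, 0, 0.034, -0.012, 0, 0, 0, 0, 0, 0.034, -0.006, 0, 0, 0, 0, 0, 0.034, 0, 0, 0, 0, 0, 0, 0.034, 0, 0, 0, 0, 0, 0, 0.034])

```text
clock: 17.3
eef_pos: [0.5006, -0.0502, 0.137]
eef_rot: [0.707, -0.0, 0.707, -0.0]
wrist_force: [0.6, 0.2, -2.0]
finger_gap: 0.0396
```

```bash
python3 - <<'E'
from h import *
need([.5,-.05,.138],90)
p=grab_frame("scene");w=cloud(p)
d=(w[...,0]>.58)&(w[...,0]<.64)&(abs(w[...,1]+.052)<.016)&(w[...,2]>.07)&(w[...,2]<.2);q=w[d];print("stone",len(q),np.percentile(q,[1,99],axis=0).round(4))
for l in("stone","disc_stone","timer"):
    for x in masks_of(l,p)[:1]:print(l,round(x["confidence"],2),np.round(x["position"]),np.nanpercentile(w[x["pixels"]],[3,97],axis=0).round(3).tolist())
a=p["frame"][110:260,130:330];save("j",cv2.resize(a,(800,600),interpolation=cv2.INTER_CUBIC))
E
```

```text
t 17.3 pos [ 0.5006 -0.0502  0.137 ] shift [-0.001   0.0002 -0.0006] F [ 0.6  0.2 -2. ] gap 0.0396
heading y 90.01 tilt x [-0.001 -0.    -1.   ] tool z [ 1.     0.    -0.001] q [-0.59  0.1   0.65  1.95 -0.07  1.11  1.65]
turn [ 0.0001 -0.001   0.0003] shift after turn [-0.001   0.0002 -0.0006]
stone 243 [[ 0.5859 -0.0673  0.1198]
 [ 0.6179 -0.0361  0.177 ]]
stone 0.57 [225. 169.] [[0.593, -0.065, 0.121], [0.616, -0.04, 0.174]]
disc_stone 0.62 [274. 214.] [[0.587, 0.046, 0.014], [0.625, 0.083, 0.025]]
timer 0.89 [153. 151.] [[0.426, -0.371, 0.006], [0.521, -0.272, 0.079]]
```

View pics/j.png

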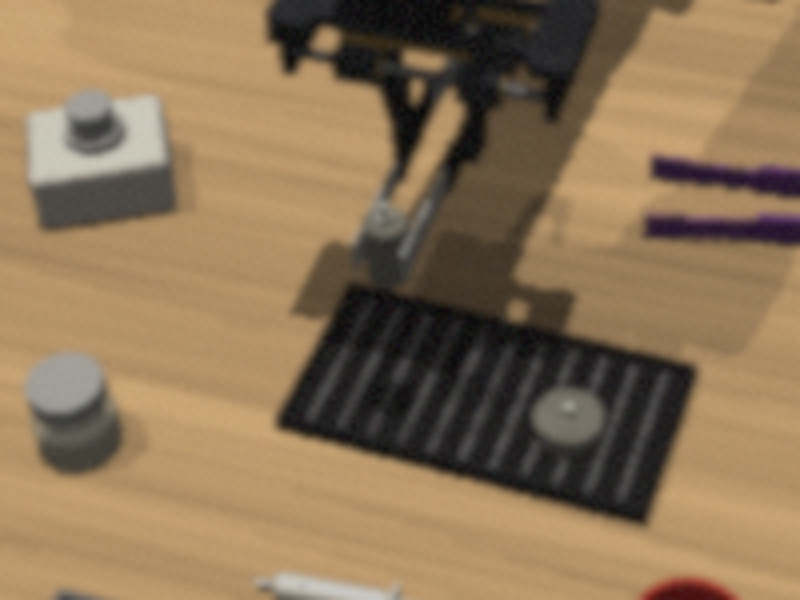

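The stone hangs upright between the tips at crop (383,240), with its underside at about 0.12 m. The disc stays in the tray and the plunger is up. I'll let it settle briefly, then hand in.

Emit:
drive_tool(targets=[0, 0, 0, 0, 0, 0, 0.034, 0, 0, 0, 0, 0, 0, 0.034, 0, 0, 0, 0, 0, 0, 0.034, 0, 0, 0, 0, 0, 0, 0.034])

```text
clock: 18.0
eef_pos: [0.501, -0.0501, 0.1376]
eef_rot: [0.707, -0.0, 0.707, 0.0]
wrist_force: [-0.8, -0.3, -0.8]
finger_gap: 0.0394
```

```bash
python3 - <<'E'
from h import *
p=grab_frame("scene");w=cloud(p)
d=(w[...,0]>.58)&(w[...,0]<.64)&(abs(w[...,1]+.052)<.016)&(w[...,2]>.07)&(w[...,2]<.2);print(np.percentile(w[d],[1,99],axis=0).round(4))
print(close_job())
E
```

```text
[[ 0.5871 -0.0679  0.1201]
 [ 0.6182 -0.0363  0.1786]]
the job is handed in; nothing more can be done
None
```

The job is done and handed in at about 18 s of the 67 s allowed; handing in gives no verdict.

- **Timer:** I pressed the plunger to its stop (TCP at z ≈ 0.070, force rising to about 20 N with no further travel). After I let go, the wrist camera showed its top back at about 0.080.
- **Tongs:** I picked up the steel tongs with black grips, not the purple look-alike. I lowered the tips on either side of the tall stone and closed them; the fingers stopped at 39.5 mm over the grips, as expected for the 28 mm stone.
- **Lift:** The stone's underside is at about z = 0.12 m. Two depth checks 0.7 s apart matched to within about 2 mm, and the grip stayed at 39.4–39.6 mm. The gripper never touched the stone.
- **Other things:** In the last picture I viewed, the disc stone was still in the tray and the timer, jar and purple tongs were where they had been. I took "12 cm above the bench" to mean the underside of the stone.

The trained networks gave some wrong results for the tips and, once, the stone, so I measured those from the depth data instead. No other check failed or disagreed.

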